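# Find the full screw tin in the line carrier

## Task

A carrier of three look-alike closed screw tins has come back to the packing bench: turn its red knob anticlockwise until the keeper clicks over into its open stop, with its arms between the tins. Then heft the tins to feel which one is heaviest, the full one; stand the two lighter ones in the blue refill tray, set down and not dropped, and finish with the heaviest one held up in the gripper, upright and still, at least 15 cm clear of the bench. Keep the tins upright throughout, and leave the scanner, the tape roll and the screwdriver where they lie.

Things in the scene. Friction and masses are not known exactly. Their poses are not given: they have to be found in the camera images.
- carrier: Line carrier, fixed to the bench, left or right: grey round base 250 mm across, 10 mm thick, with three steel cups (65 mm bore, walls 12 mm above the base) centred 85 mm from its axis, at 0, 120 and 240 degrees from its x axis. A centre post carries a flat three-armed steel keeper, arms 18 mm wide, 76 mm long, upper face 96.5 mm above the bench. Origin: centre of the underside, on the bench; z up.
- keeper (a joint): Angle (rad) of keeper and red knob, one piece, about the centre post, growing anticlockwise seen from above. 0: closed, an arm 2.5 mm above each lid, so no tin comes out. 1.047: open stop, arms midway between the tins. A spring detent resists the first half (up to 0.2 N m); past the middle it pulls the keeper on to the open stop; let go earlier, it springs back.
- keeper_grip (a point): Centre of the red bar knob on the keeper, on the post's axis, 113 mm above the bench. The bar is 52 mm long along this point's x, 14 mm thick along its y, 26 mm high (top at 126 mm); below it is a round flange, 50 mm across, upper face 100 mm above the bench. The point turns with the knob; at joint value 0 its x axis is the carrier's x axis.
- tin_a: Closed steel screw tin with cream and orange band, a plain cylinder 60 mm across, 80 mm tall. Origin: centre of its underside, z up its axis. At the start it stands in one of the carrier's cups, underside 10 mm above the bench. The three look alike; weights 0.25 to 0.85 kg, the heaviest at least 0.15 kg above both others. The letter says nothing of weight or place.
- tin_b: Closed steel screw tin with cream and orange band, a plain cylinder 60 mm across, 80 mm tall. Origin: centre of its underside, z up its axis. At the start it stands in one of the carrier's cups, underside 10 mm above the bench. The three look alike; weights 0.25 to 0.85 kg, the heaviest at least 0.15 kg above both others. The letter says nothing of weight or place.
- tin_c: Closed steel screw tin with cream and orange band, a plain cylinder 60 mm across, 80 mm tall. Origin: centre of its underside, z up its axis. At the start it stands in one of the carrier's cups, underside 10 mm above the bench. The three look alike; weights 0.25 to 0.85 kg, the heaviest at least 0.15 kg above both others. The letter says nothing of weight or place.
- tray: Blue open refill tray, fixed to the bench, empty at the start: outside 200 mm along its x, 320 mm along its y, 16 mm high, walls 4 mm, floor 4 mm thick. Origin: centre of its underside, on the bench. It stands on the other side of the bench from the carrier.
- scanner: Bystander: black gun-shaped hand scanner lying flat, about 180 x 130 x 34 mm, loose, beyond the work. Origin: on the bench under its middle.
- tape: Bystander: roll of brown packing tape lying flat, 100 mm diameter, 24 mm high, loose, beyond the work. Origin: centre of its underside.
- screwdriver: Bystander: screwdriver with an orange handle, lying flat, about 190 mm long along its x axis, 26 mm high, loose, beyond the work. Origin: on the bench under the handle's blade end.
Mind the look-alikes: they are no part of the job. What is shaped like the tin_c but brown is not meant. What is shaped like the tin_b but purple is not meant.

How it is judged:
By the outcome, as a careful person would: the job done as asked, in the order asked, and still so for the second after the job is handed in, while the arm keeps its last pose, push and grip.
It also fails if it takes over 72 s, if anything falls off the work surface, if the arm or the gripper's body presses on something with over 40 N, if the wrist force passes 120 N, or if a joint passes its speed limit or range.

## Robot

A 7-joint arm with a two-finger parallel gripper is mounted at the origin on the work surface. World frame = base frame: x ahead of the robot, y to its left, z up, the work surface at z = 0. Lengths are in mm, angles in degrees, forces in N, time in s.
With the tool pointing down it reaches from about 400 to 875 mm from the base axis. Payload 19.3 kg.
Tool frame: the origin (TCP) lies between the finger pads; the fingertips stand 8 mm ahead of it and the grasp point (between the pads) lies 11 mm behind it; z points along the fingers, y is the direction in which the jaws open and shut (so a half turn about z gives the same grasp; the last joint's range is limited). The gripper opens to 85 mm and grips with 20 to 120 N. Pads are 22 mm wide; open, the fingers measure 114 mm over their backs; the gripper's body (76 mm by 85 mm) begins 54 mm behind the grasp point. The pads swing forward as they close: fully open they stand 13 mm farther back than shut.
Start: joints at [68.801, 29.874, -2.08, 91.645, 1.215, 58.505, -6.463], TCP at [184.553, -597.122, 239.291] pointing down, gripper open.
Joint ranges: [-166.77, 166.77], [-17.47, 122.26], [-85.68, 81.53], [9.62, 139.38], [-72.42, 252.41], [9.2, 110.78], [-144.41, 144.41]. Speed limits (degrees/s): [108.29, 108.29, 136.94, 136.94, 172.46, 172.46, 172.46].

## Interface

Orientations are given as a 3x3 rotation matrix whose columns are the frame's x, y, z axes.
In Python, from cell import robot gives the robot as it stands. The module is installed in compiled form; this text tells all that it offers.
- The arm moves only by the shell command python3 -m inch 'ROWS' [FORCE]. ROWS is JSON, a list of rows, each an object of numbers: "grip": the finger opening in mm, from 0 to 85.4; "x", "y", "z": the shift along the tool's x, y, z in mm; "wx", "wy", "wz": the turn, a rotation vector about the tool's x, y, z in rad. In form: [{"grip": .., "x": .., "y": .., "z": .., "wx": .., "wy": .., "wz": ..}, ...]. A call has 1 to 12 rows; each row shifts and turns the commanded pose from where the row before left it, along the tool's axes as they then stand; what a row does not reach is not made up. A row lasts 1/12 s, in which the tool goes at most 41.7 mm and 7.16 degrees, less where a joint would pass 70% of its speed; a pose out of reach is approached as far as the arm can. A call with a gripper value outside its range is refused whole. The fingers move at their own pace and stop on an object; FORCE is the grip in N (left out, the last holds). Time passes only in rows, so rows that do not move let the fingers close. It gives the time, the measured TCP pose, the force and the opening at its end, in the units of the state.
- robot.read_state(): the state, without advancing time (a new reading comes with each control period).
- robot.camera(name): name is "side" or "top" or "wrist"; returns a dict with "pixels" (420x560x3 uint8, blue, green, red), "range_z" (420x560 float32, mm along the optical axis (not along the pixel's ray), 0 where there is no reading), "vertical_fov" (degrees; the focal length in pixels is half the picture's height over the tangent of half this angle, whatever the lens; pixels are square), "cx", "cy" (the principal point, pixels), "T" (4x4, takes a point from camera to world coordinates). Camera axes: x right, y down, z forward; pixel columns grow to the right and rows downward; lengths in mm; the calibration is good to about 2 mm. The wrist camera is an equidistant fisheye: a pixel r from the principal point sees the ray r / f radians off the axis. A picture is of the moment at which its call begins.
- robot.job_done(): hands the job in, once; it reports no verdict.
The state is a dict: "time_s": time; "joint_pos": joint angles; "dq": joint speeds; "tau": joint torques, N m; "eef_pos": TCP position; "eef_rot": TCP orientation; "ft_force": force on the tool from outside, world axes, zero at the start; "moment": the same for the moment, N m; "grip_width": finger opening in mm.
Only numpy, scipy, OpenCV 4.12 (cv2) and the standard library are available. Lean on these libraries where they do the work, as an engineer would, in place of code of your own. Each camera call takes 0.05 s, during which the arm holds its last target. There are 200 camera calls.

## Working session

There is one attempt and no reset: what is moved stays moved. The work goes in short steps, Python scripts to look and compute and a shell command to move; the robot and the scene stay as the last step left them, time stands still between calls to the robot, and variables do not carry over. Pictures are saved under pics/ and viewed, about 8 in all and at most 12, crops included, and the job is handed in when it is done.

```bash
mkdir -p pics
python3 - <<'E'
from cell import robot
import cv2,numpy as np,pickle
s=robot.read_state(); print({k:np.round(v,3).tolist() for k,v in s.items()})
d={}
for n in("top","side"):
    c=robot.camera(n); d[n]=c; cv2.imwrite(f"pics/{n}0.png",c["pixels"]); print(n,c["vertical_fov"],c["cx"],c["cy"],np.round(c["T"],3).tolist())
pickle.dump(d,open("d0.pkl","wb"))
E
```

```text
{'time_s': 0.0, 'joint_pos': [68.799, 29.911, -2.08, 91.675, 1.215, 58.505, -6.463], 'dq': [-0.078, -0.023, -0.041, 0.07, -0.139, 0.068, -0.013], 'tau': [-0.001, -92.713, 1.979, -36.993, 0.018, 0.008, -0.0], 'eef_pos': [184.44, -596.804, 238.697], 'eef_rot': [[0.955, 0.295, -0.0], [0.295, -0.955, 0.001], [-0.0, -0.001, -1.0]], 'ft_force': [-0.5, 0.168, -0.723], 'moment': [0.04, 0.05, -0.028], 'grip_width': 85.771}
top 45.9573785711145 276.1834173354892 207.75635624884805 [[-0.015, -0.999, 0.05, 432.887], [-1.0, 0.015, -0.006, -102.293], [0.005, -0.05, -0.999, 1396.337], [0.0, 0.0, 0.0, 1.0]]
side 43.963566969099595 275.59615012831625 219.3462438212425 [[-0.998, -0.023, 0.053, 468.382], [-0.057, 0.558, -0.828, 930.615], [-0.011, -0.829, -0.559, 796.918], [0.0, 0.0, 0.0, 1.0]]
```

View pics/top0.png

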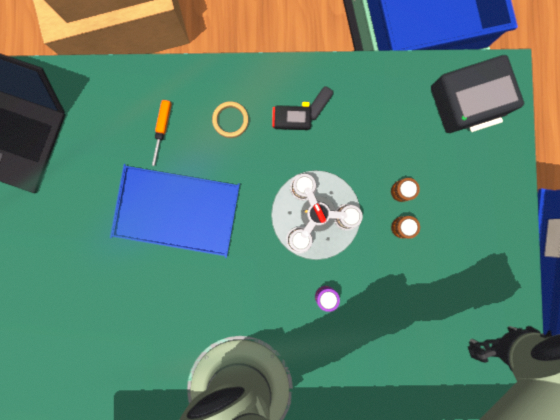

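View pics/side0.png

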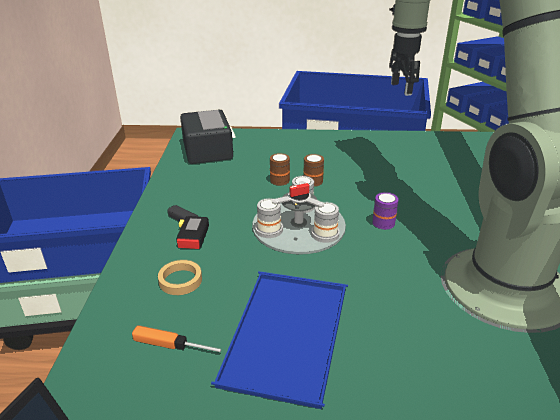

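```bash
cat > h.py <<'E'
import numpy as np,cv2
def ray(c,px,z):
    f=210/np.tan(np.radians(c["vertical_fov"]/2)); px=np.atleast_2d(np.asarray(px,float))
    d=np.c_[(px[:,0]-c["cx"])/f,(px[:,1]-c["cy"])/f,np.ones(len(px))]@c["T"][:3,:3].T
    o=c["T"][:3,3]; return o+d*((z-o[2])/d[:,2])[:,None]
def blobs(m,amin=30):
    n,l,st,ce=cv2.connectedComponentsWithStats(m.astype(np.uint8)); return [(st[i,4],ce[i],l==i) for i in range(1,n) if st[i,4]>=amin]
E
python3 - <<'E'
from h import *; import pickle
d=pickle.load(open("d0.pkl","rb")); c=d["top"]; im=c["pixels"]; hsv=cv2.cvtColor(im,cv2.COLOR_BGR2HSV); H,S,V=cv2.split(hsv)
roi=np.zeros(H.shape,bool); roi[160:270,262:370]=1
# red knob
m=roi&((H<6)|(H>174))&(S>150)&(V>90)
for a,ce,mm in blobs(m,15):
    p=np.argwhere(mm)[:,::-1]; r=cv2.minAreaRect(p.astype(np.float32)); w=ray(c,cv2.boxPoints(r),126); print("red",a,ce,ray(c,ce,126)[0],"box",w[:,:2].round(1).tolist())
# carrier base outline
g=(S<60)|(V>170); 
m=roi&(S<70)
big=max(blobs(m),key=lambda b:b[0]); cn=max(cv2.findContours(big[2].astype(np.uint8),0,cv2.CHAIN_APPROX_NONE)[0],key=len); e=cv2.fitEllipse(cv2.convexHull(cn)); print("base",e,ray(c,e[0],10)[0])
w=ray(c,cv2.convexHull(cn)[:,0],10); print(w[:,:2].min(0),w[:,:2].max(0))
# tray
m=(H>105)&(H<125)&(S>150)&(V>80); m[:,260:]=0; m[:150]=0
b=max(blobs(m),key=lambda b:b[0]); r=cv2.minAreaRect(np.argwhere(b[2])[:,::-1].astype(np.float32)); w=ray(c,cv2.boxPoints(r),16); print("tray",w.mean(0),w[:,:2].round(0).tolist())
# depth of tin lids
rz=c["range_z"]; f=210/np.tan(np.radians(c["vertical_fov"]/2))
v,u=np.mgrid[:420,:560]; P=np.stack([(u-c["cx"])/f*rz,(v-c["cy"])/f*rz,rz],-1)@c["T"][:3,:3].T+c["T"][:3,3]
for nm,lo,hi,R in(("lids",84,94,roi),("keeper",94.5,105,roi),("knob",115,132,roi),("all80",70,95,np.ones_like(roi)&(u>200)&(v>100)&(v<330))):
    for a,ce,mm in blobs(R&(P[...,2]>lo)&(P[...,2]<hi),20):
        q=P[mm]; print(nm,a,ce.round(1),q.mean(0).round(1),q.min(0).round(0),q.max(0).round(0))
np.save("P.npy",P)
x=cv2.resize(im[150:280,250:440],None,fx=4,fy=4,interpolation=cv2.INTER_CUBIC); cv2.imwrite("pics/crop1.png",x)
E
```

```text
red 109 [319.74311927 214.08256881] [ 478.76267537 -221.64636006  126.        ] box [[498.8, -202.6], [506.3, -218.2], [463.8, -238.5], [456.4, -222.9]]
base ((315.8587646484375, 214.6558074951172), (89.0432357788086, 90.04505157470703), 101.83544158935547) [ 481.50387759 -221.62548762   10.        ]
[ 357.57904449 -351.20289721] [607.36850598 -95.89002415]
tray [499.21600229 172.42149679  16.        ] [[428.0, 352.0], [632.0, 317.0], [570.0, -8.0], [367.0, 29.0]]
lids 298 [304.1 183.4] [ 562.  -185.1   90.6] [ 531. -214.   84.] [ 587. -158.   94.]
lids 56 [325.7 201.9] [ 512.3 -241.8   86.2] [ 491. -261.   84.] [ 528. -213.   94.]
lids 36 [306.6 205.1] [ 504.6 -191.    86.7] [ 491. -200.   84.] [ 518. -181.   93.]
lids 292 [351.9 216. ] [ 473.9 -309.9   90.6] [ 445. -337.   84.] [ 503. -281.   94.]
lids 57 [304.7 215.7] [ 476.4 -185.4   87.5] [ 457. -196.   84.] [ 494. -176.   94.]
lids 36 [329.5 222.6] [ 457.3 -250.8   86.3] [ 446. -263.   84.] [ 469. -238.   90.]
lids 37 [319.4 227.9] [ 443.5 -223.7   86.1] [ 438. -241.   84.] [ 454. -206.   90.]
lids 305 [300.1 240.7] [ 410.7 -17
[... 483 characters left out ...]
95.]
all80 404 [407.8 188.5] [ 545.2 -462.1   81.3] [ 517. -494.   70.] [ 574. -432.   90.]
all80 150 [325.3 202.3] [ 511.4 -240.8   84.8] [ 485. -267.   77.] [ 529. -205.   95.]
all80 175 [305.6 212.2] [ 485.9 -188.2   85.4] [ 452. -205.   76.] [ 521. -176.   95.]
all80 338 [351.7 216. ] [ 473.6 -309.4   90.7] [ 445. -337.   72.] [ 503. -278.   95.]
all80 407 [408.4 226.6] [ 443.6 -460.8   81.4] [ 416. -492.   71.] [ 472. -433.   91.]
all80 150 [324.2 224.9] [ 451.4 -236.8   84.3] [ 438. -266.   77.] [ 470. -206.   95.]
all80 339 [300.  240.8] [ 410.5 -171.6   90.7] [ 383. -203.   76.] [ 442. -145.   95.]
all80 409 [328.2 299.3] [ 255.4 -243.8   81. ] [ 227. -273.   70.] [ 284. -214.   89.]
```

View pics/crop1.png

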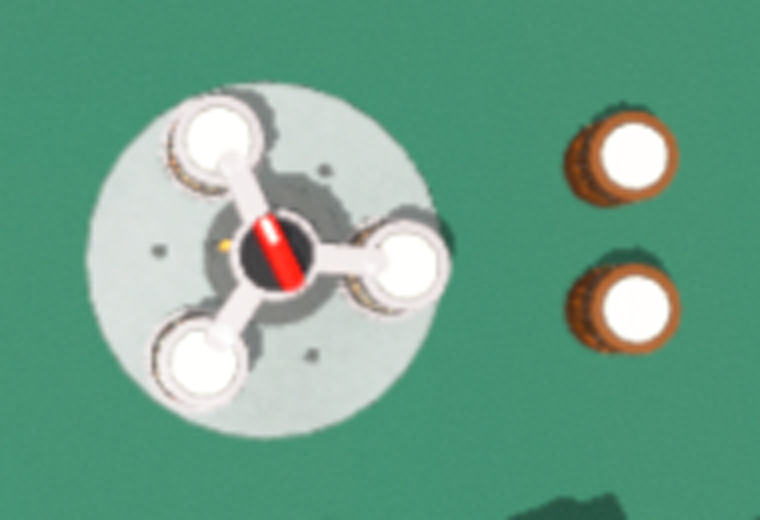

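Candidates seen: the wanted tins are white-lidded and stand in the carrier cups at top px (304,185), (350,216) and (300,240). The look-alikes are brown at (408,189) and (408,227), and purple at (328,299). The red bar knob is at (319,214). The crop confirms that the three carrier tins sit under the keeper arms, with the carrier angle about 24.8° and its centre about (481.5, -222).

```bash
cat > go.py <<'E'
import sys,numpy as np
from scipy.spatial.transform import Rotation as R
from cell import robot
s=robot.read_state(); x,y,z,yaw=map(float,sys.argv[1:5]); Rc=np.array(s["eef_rot"]); a=np.radians(yaw)
Rt=np.array([[np.cos(a),np.sin(a),0],[np.sin(a),-np.cos(a),0],[0,0,-1]])
rv=R.from_matrix(Rc.T@Rt).as_rotvec(); d=np.array([x,y,z])-s["eef_pos"]
print("t",s["time_s"],"pos",np.round(s["eef_pos"],1),"yaw",np.degrees(np.arctan2(Rc[1,0],Rc[0,0])).round(2),"F",np.round(s["ft_force"],2),"w",round(s["grip_width"],1),"q7",np.round(s["joint_pos"][6],1))
print("turn",rv.round(4),"shift before turn",(Rc.T@d).round(1),"after turn",(Rt.T@d).round(1))
E
python3 go.py 481.5 -222 200 24.8
```

```text
t 0.1 pos [ 184.5 -596.9  238.8] yaw 17.18 F [-0.17 -0.02  0.15] w 85.2 q7 -6.5
turn [-0.001 -0.    -0.133] shift before turn [ 394.5 -270.4   39. ] after turn [ 426.9 -215.7   38.8]
```

```bash
python3 -m inch '[{"grip":85,"wz":-0.066},{"wz":-0.067,"x":15,"y":-7},{"x":30,"y":-15},{"x":35,"y":-18},{"x":35,"y":-18},{"x":35,"y":-18},{"x":35,"y":-18},{"x":35,"y":-18},{"x":35,"y":-18},{"x":35,"y":-18},{"x":35,"y":-18},{"x":35,"y":-18}]' 40; python3 go.py 481.5 -222 200 24.8
```

```text
t 0.1 pos [ 184.5 -596.9  238.8] yaw 17.18 F [-0.17 -0.02  0.15] w 85.2 q7 -6.5
turn [-0.001 -0.    -0.133] shift before turn [ 394.5 -270.4   39. ] after turn [ 426.9 -215.7   38.8]schema error: expected keys grip, x, y, z, wx, wy, wz
```

```bash
python3 -m inch '[{"grip":85,"x":0,"y":0,"z":0,"wx":0,"wy":0,"wz":-0.066},{"grip":85,"x":15,"y":-7,"z":0,"wx":0,"wy":0,"wz":-0.067},{"grip":85,"x":30,"y":-15,"z":0,"wx":0,"wy":0,"wz":0},{"grip":85,"x":35,"y":-18,"z":0,"wx":0,"wy":0,"wz":0},{"grip":85,"x":35,"y":-18,"z":0,"wx":0,"wy":0,"wz":0},{"grip":85,"x":35,"y":-18,"z":0,"wx":0,"wy":0,"wz":0},{"grip":85,"x":35,"y":-18,"z":0,"wx":0,"wy":0,"wz":0},{"grip":85,"x":35,"y":-18,"z":0,"wx":0,"wy":0,"wz":0},{"grip":85,"x":35,"y":-18,"z":0,"wx":0,"wy":0,"wz":0},{"grip":85,"x":35,"y":-18,"z":0,"wx":0,"wy":0,"wz":0},{"grip":85,"x":35,"y":-18,"z":0,"wx":0,"wy":0,"wz":0},{"grip":85,"x":35,"y":-18,"z":0,"wx":0,"wy":0,"wz":0}]' 40; python3 go.py 481.5 -222 200 24.8
```

```text
time_s: 1.1
eef_pos: [435.7, -278.1, 239.3]
eef_rot: [[0.908, 0.419, -0.0], [0.419, -0.908, 0.0], [-0.0, -0.0, -1.0]]
ft_force: [0.6, -1.1, 0.1]
grip_width: 85.3
t 1.1 pos [ 435.7 -278.1  239.3] yaw 24.79 F [ 0.6  -1.07  0.05] w 85.3 q7 -43.8
turn [-0.0001  0.0002 -0.0002] shift before turn [ 65.1 -31.7  39.3] after turn [ 65.1 -31.7  39.3]
```

```bash
python3 -m inch '[{"grip":85,"x":30,"y":-14,"z":10,"wx":0,"wy":0,"wz":0},{"grip":85,"x":25,"y":-12,"z":15,"wx":0,"wy":0,"wz":0},{"grip":85,"x":11,"y":-6,"z":14,"wx":0,"wy":0,"wz":0},{"grip":85,"x":0,"y":0,"z":0,"wx":0,"wy":0,"wz":0},{"grip":85,"x":0,"y":0,"z":0,"wx":0,"wy":0,"wz":0}]'; python3 go.py 481.5 -222 112 24.8
python3 - <<'E'
from cell import robot; import cv2
c=robot.camera("wrist"); cv2.imwrite("pics/w1.png",c["pixels"])
E
```

```text
time_s: 1.52
eef_pos: [481.2, -222.7, 199.7]
eef_rot: [[0.907, 0.421, -0.002], [0.421, -0.907, 0.001], [-0.001, -0.001, -1.0]]
ft_force: [0.0, -0.1, -0.1]
grip_width: 84.8
t 1.5167 pos [ 481.2 -222.7  199.7] yaw 24.87 F [ 0.   -0.14 -0.12] w 84.8 q7 -52.8
turn [-0.0012  0.0013  0.0012] shift before turn [ 0.7 -0.4 87.7] after turn [ 0.6 -0.5 87.7]
```

View pics/w1.png

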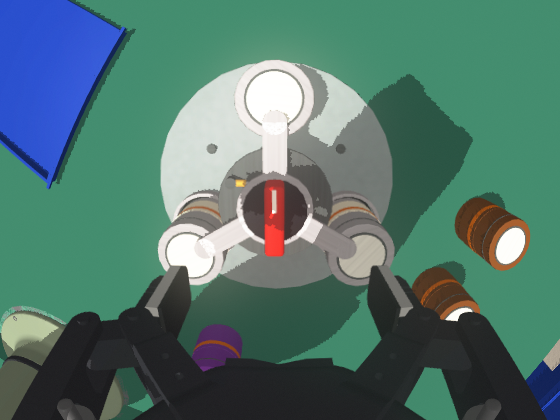

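The wrist view shows the red bar upright at (274,215), midway between the fingers (x ≈ 277), with the tins under the arms. I'll descend and close.

```bash
python3 -m inch '[{"grip":50,"x":0,"y":0,"z":25,"wx":0,"wy":0,"wz":0},{"grip":50,"x":0,"y":0,"z":30,"wx":0,"wy":0,"wz":0},{"grip":50,"x":0,"y":0,"z":20,"wx":0,"wy":0,"wz":0},{"grip":50,"x":0,"y":0,"z":12,"wx":0,"wy":0,"wz":0},{"grip":30,"x":0,"y":0,"z":0,"wx":0,"wy":0,"wz":0},{"grip":5,"x":0,"y":0,"z":0,"wx":0,"wy":0,"wz":0},{"grip":5,"x":0,"y":0,"z":0,"wx":0,"wy":0,"wz":0},{"grip":5,"x":0,"y":0,"z":0,"wx":0,"wy":0,"wz":0},{"grip":5,"x":0,"y":0,"z":0,"wx":0,"wy":0,"wz":0},{"grip":5,"x":0,"y":0,"z":0,"wx":0,"wy":0,"wz":0},{"grip":5,"x":0,"y":0,"z":0,"wx":0,"wy":0,"wz":0},{"grip":5,"x":0,"y":0,"z":0,"wx":0,"wy":0,"wz":0}]' 40; python3 go.py 481.5 -222 112 84.8
```

```text
time_s: 2.57
eef_pos: [479.6, -220.2, 114.5]
eef_rot: [[0.907, 0.421, -0.004], [0.421, -0.907, 0.004], [-0.002, -0.005, -1.0]]
ft_force: [-15.5, 23.7, 16.9]
grip_width: 12.8
t 2.5667 pos [ 479.6 -220.2  114.5] yaw 24.87 F [-15.55  23.7   16.87] w 12.8 q7 -55.0
turn [-5.600e-03 -7.000e-04 -1.046e+00] shift before turn [0.9 2.4 2.5] after turn [-1.6  2.   2.5]
```

```bash
python3 -m inch '[{"grip":5,"x":0,"y":-1.5,"z":-1.5,"wx":0,"wy":0,"wz":0},{"grip":5,"x":0,"y":-1.5,"z":-1.5,"wx":0,"wy":0,"wz":0},{"grip":5,"x":0,"y":0,"z":0,"wx":0,"wy":0,"wz":0},{"grip":5,"x":0,"y":0,"z":0,"wx":0,"wy":0,"wz":0}]' 40; python3 go.py 479.6 -220.2 115 84.8
```

```text
time_s: 2.9
eef_pos: [479.2, -220.1, 115.9]
eef_rot: [[0.908, 0.419, -0.002], [0.419, -0.908, 0.001], [-0.001, -0.002, -1.0]]
ft_force: [3.3, 2.8, -34.4]
grip_width: 12.9
t 2.9 pos [ 479.2 -220.1  115.9] yaw 24.79 F [  3.32   2.76 -34.45] w 12.9 q7 -55.2
turn [-2.3000e-03  2.0000e-04 -1.0474e+00] shift before turn [0.3 0.3 0.9] after turn [-0.1  0.4  0.9]
```

```bash
python3 -m inch '[{"grip":5,"x":0,"y":0,"z":1.8,"wx":0,"wy":0,"wz":0},{"grip":5,"x":0,"y":0,"z":0,"wx":0,"wy":0,"wz":-0.05},{"grip":5,"x":0,"y":0,"z":0,"wx":0,"wy":0,"wz":-0.1},{"grip":5,"x":0,"y":0,"z":0,"wx":0,"wy":0,"wz":-0.1},{"grip":5,"x":0,"y":0,"z":0,"wx":0,"wy":0,"wz":-0.1},{"grip":5,"x":0,"y":0,"z":0,"wx":0,"wy":0,"wz":-0.1},{"grip":5,"x":0,"y":0,"z":0,"wx":0,"wy":0,"wz":0}]' 40; python3 go.py 479.2 -220.1 115 84.8; python3 -m inch '[{"grip":5,"x":0,"y":0,"z":0,"wx":0,"wy":0,"wz":-0.1},{"grip":5,"x":0,"y":0,"z":0,"wx":0,"wy":0,"wz":-0.1},{"grip":5,"x":0,"y":0,"z":0,"wx":0,"wy":0,"wz":-0.1},{"grip":5,"x":0,"y":0,"z":0,"wx":0,"wy":0,"wz":-0.1},{"grip":5,"x":0,"y":0,"z":0,"wx":0,"wy":0,"wz":-0.1},{"grip":5,"x":0,"y":0,"z":0,"wx":0,"wy":0,"wz":-0.06},{"grip":5,"x":0,"y":0,"z":0,"wx":0,"wy":0,"wz":-0.03},{"grip":5,"x":0,"y":0,"z":0,"wx":0,"wy":0,"wz":0},{"grip":5,"x":0,"y":0,"z":0,"wx":0,"wy":0,"wz":0}]' 40; python3 go.py 479.2 -220.1 115 84.8; python3 -c "
from cell import robot
print(robot.read_state()['moment'])"
```

```text
time_s: 3.48
eef_pos: [479.5, -220.4, 115.7]
eef_rot: [[0.63, 0.776, -0.001], [0.776, -0.63, 0.0], [-0.0, -0.001, -1.0]]
ft_force: [-6.0, 7.2, 2.5]
grip_width: 12.8
t 3.4833 pos [ 479.5 -220.4  115.7] yaw 50.94 F [-5.97  7.19  2.51] w 12.8 q7 -34.4
turn [-9.00e-04  2.00e-04 -5.91e-01] shift before turn [ 0.1 -0.4  0.7] after turn [ 0.3 -0.3  0.7]
time_s: 4.23
eef_pos: [479.9, -220.6, 115.7]
eef_rot: [[0.098, 0.995, -0.0], [0.995, -0.098, -0.0], [-0.0, -0.0, -1.0]]
ft_force: [-3.0, 5.7, -0.7]
grip_width: 13.2
t 4.2333 pos [ 479.9 -220.6  115.7] yaw 84.37 F [-2.99  5.75 -0.66] w 13.2 q7 -7.4
turn [-0.0001  0.0005 -0.0075] shift before turn [ 0.4 -0.7  0.7] after turn [ 0.4 -0.7  0.7]
[1.1521796  0.90102564 0.14097018]
```

```bash
python3 -m inch '[{"grip":40,"x":0,"y":0,"z":0,"wx":0,"wy":0,"wz":0},{"grip":60,"x":0,"y":0,"z":0,"wx":0,"wy":0,"wz":0},{"grip":60,"x":0,"y":0,"z":0,"wx":0,"wy":0,"wz":0},{"grip":60,"x":0,"y":0,"z":0,"wx":0,"wy":0,"wz":0},{"grip":85,"x":0,"y":0,"z":-15,"wx":0,"wy":0,"wz":0},{"grip":85,"x":0,"y":0,"z":-25,"wx":0,"wy":0,"wz":0},{"grip":85,"x":0,"y":0,"z":-15,"wx":0,"wy":0,"wz":0},{"grip":85,"x":0,"y":0,"z":0,"wx":0,"wy":0,"wz":0}]' 40; python3 go.py 472.7 -304.1 170 84.8
python3 - <<'E'
from h import *; from cell import robot; import pickle
c=robot.camera("wrist"); cv2.imwrite("pics/w2.png",c["pixels"])
d={n:robot.camera(n) for n in("top","side")}; pickle.dump(d,open("d1.pkl","wb"))
cv2.imwrite("pics/side1.png",d["side"]["pixels"])
E
```

```text
time_s: 4.9
eef_pos: [481.6, -221.0, 172.5]
eef_rot: [[0.098, 0.995, 0.004], [0.995, -0.098, -0.002], [-0.002, 0.004, -1.0]]
ft_force: [0.1, -0.4, 0.9]
grip_width: 85.0
t 4.9 pos [ 481.6 -221.   172.5] yaw 84.36 F [ 0.06 -0.37  0.92] w 85.0 q7 -4.3
turn [ 0.0041  0.0015 -0.0076] shift before turn [-83.6  -0.7   2.6] after turn [-83.6  -1.3   2.5]
```

View pics/w2.png

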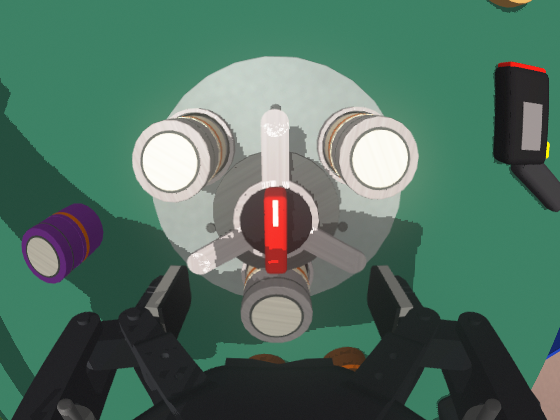

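The wrist view shows the keeper open: its arms at (275,140), (215,260) and (345,255) lie between the tins at (170,160), (380,158) and (277,313). I'll heft T2 first (the near one in this view).

```bash
python3 -m inch '[{"grip":85,"x":-20,"y":0,"z":0,"wx":0.002,"wy":0.001,"wz":-0.007},{"grip":85,"x":-30,"y":-1,"z":0,"wx":0,"wy":0,"wz":0},{"grip":85,"x":-24,"y":-1,"z":0,"wx":0,"wy":0,"wz":0},{"grip":85,"x":-10,"y":0,"z":0,"wx":0,"wy":0,"wz":0},{"grip":85,"x":0,"y":0,"z":0,"wx":0,"wy":0,"wz":0},{"grip":85,"x":0,"y":0,"z":0,"wx":0,"wy":0,"wz":0}]' 40; python3 go.py 472.1 -304.5 54 84.8
python3 - <<'E'
from h import *; from cell import robot; import pickle
c=robot.camera("wrist"); cv2.imwrite("pics/w3.png",c["pixels"])
s=robot.read_state(); pickle.dump((c,s),open("w3.pkl","wb"))
# white lid in the wrist picture near the finger centre -> world at z=90 via fisheye ray
f=210/np.tan(np.radians(c["vertical_fov"]/2)); print(f,c["cx"],c["cy"],np.round(c["T"],2).tolist())
E
```

```text
time_s: 5.55
eef_pos: [470.2, -303.4, 168.7]
eef_rot: [[0.091, 0.996, -0.003], [0.996, -0.091, 0.002], [0.002, -0.003, -1.0]]
ft_force: [0.4, 0.8, 0.5]
grip_width: 85.1
t 5.55 pos [ 470.2 -303.4  168.7] yaw 84.75 F [0.36 0.8  0.55] w 85.1 q7 4.9
turn [-0.0029 -0.002  -0.0008] shift before turn [ -1.2   2.3 114.7] after turn [ -1.    2.  114.7]
325.19226210127806 278.6918054138958 208.0312621491783 [[1.0, -0.09, -0.03, 478.66], [-0.09, -0.95, -0.3, -225.62], [-0.0, 0.3, -0.95, 303.47], [0.0, 0.0, 0.0, 1.0]]
```

View pics/w3.png

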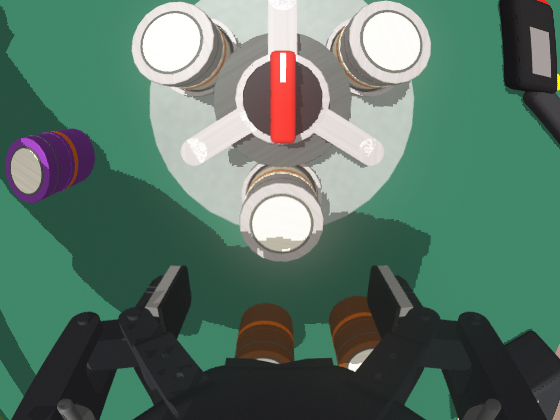

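The tin lid is at (281,224), which casts to (472.5, -304.8) at z = 90 and agrees with the computed cup position. I'll descend and grip.

```bash
python3 -m inch '[{"grip":85,"x":-1,"y":2,"z":20,"wx":-0.002,"wy":-0.001,"wz":0},{"grip":85,"x":0,"y":0,"z":25,"wx":0,"wy":0,"wz":0},{"grip":85,"x":0,"y":0,"z":25,"wx":0,"wy":0,"wz":0},{"grip":85,"x":0,"y":0,"z":25,"wx":0,"wy":0,"wz":0},{"grip":85,"x":0,"y":0,"z":14,"wx":0,"wy":0,"wz":0},{"grip":85,"x":0,"y":0,"z":5,"wx":0,"wy":0,"wz":0},{"grip":85,"x":0,"y":0,"z":0,"wx":0,"wy":0,"wz":0},{"grip":85,"x":0,"y":0,"z":0,"wx":0,"wy":0,"wz":0}]' 40; python3 go.py 472.1 -304.5 54 84.8;  python3 -m inch '[{"grip":70,"x":0,"y":0,"z":0,"wx":0,"wy":0,"wz":0},{"grip":50,"x":0,"y":0,"z":0,"wx":0,"wy":0,"wz":0},{"grip":50,"x":0,"y":0,"z":0,"wx":0,"wy":0,"wz":0},{"grip":50,"x":0,"y":0,"z":0,"wx":0,"wy":0,"wz":0},{"grip":50,"x":0,"y":0,"z":0,"wx":0,"wy":0,"wz":0},{"grip":50,"x":0,"y":0,"z":0,"wx":0,"wy":0,"wz":0}]' 40; python3 go.py 472.1 -304.5 74 84.8
```

```text
time_s: 6.27
eef_pos: [472.9, -304.4, 56.1]
eef_rot: [[0.09, 0.996, 0.001], [0.996, -0.09, 0.0], [0.0, 0.0, -1.0]]
ft_force: [0.4, -1.2, 0.1]
grip_width: 85.1
t 6.2667 pos [ 472.9 -304.4   56.1] yaw 84.84 F [ 0.45 -1.18  0.1 ] w 85.1 q7 -0.5
turn [ 0.0005 -0.0001  0.0007] shift before turn [-0.2 -0.8  2.1] after turn [-0.2 -0.8  2.1]
time_s: 6.77
eef_pos: [472.6, -305.2, 56.7]
eef_rot: [[0.091, 0.996, 0.001], [0.996, -0.091, -0.001], [-0.001, 0.001, -1.0]]
ft_force: [-3.1, 2.8, 12.2]
grip_width: 60.5
t 6.7667 pos [ 472.6 -305.2   56.7] yaw 84.76 F [-3.11  2.76 12.23] w 60.5 q7 -0.5
turn [ 0.001   0.0008 -0.0006] shift before turn [  0.7  -0.6 -17.3] after turn [  0.7  -0.6 -17.3]
```

Gripped well centred. Next: lift 25 mm and weigh.

```bash
python3 -m inch '[{"grip":50,"x":0,"y":0,"z":-3,"wx":0,"wy":0,"wz":0},{"grip":50,"x":0,"y":0,"z":-6,"wx":0,"wy":0,"wz":0},{"grip":50,"x":0,"y":0,"z":-8,"wx":0,"wy":0,"wz":0},{"grip":50,"x":0,"y":0,"z":-5,"wx":0,"wy":0,"wz":0},{"grip":50,"x":0,"y":0,"z":-3,"wx":0,"wy":0,"wz":0},{"grip":50,"x":0,"y":0,"z":0,"wx":0,"wy":0,"wz":0},{"grip":50,"x":0,"y":0,"z":0,"wx":0,"wy":0,"wz":0},{"grip":50,"x":0,"y":0,"z":0,"wx":0,"wy":0,"wz":0}]' 40
for i in 1 2 3 4 5 6; do python3 -m inch '[{"grip":50,"x":0,"y":0,"z":0,"wx":0,"wy":0,"wz":0}]' | grep ft_; done; python3 go.py 472.1 -304.5 56.5 84.8
```

```text
time_s: 7.43
eef_pos: [472.2, -305.0, 80.2]
eef_rot: [[0.091, 0.996, -0.0], [0.996, -0.091, 0.0], [0.0, -0.0, -1.0]]
ft_force: [0.1, 0.8, -8.3]
grip_width: 60.6
ft_force: [-0.5, -0.1, -8.0]
ft_force: [0.2, 0.0, -8.6]
ft_force: [-0.3, -0.8, -8.1]
ft_force: [-0.9, -0.1, -6.6]
ft_force: [-0.2, 0.7, -6.7]
ft_force: [0.5, -0.9, -6.9]
t 7.9333 pos [ 472.4 -305.    80.4] yaw 84.78 F [ 0.51 -0.87 -6.9 ] w 60.9 q7 0.7
turn [-0.     -0.     -0.0003] shift before turn [ 0.5 -0.3 23.9] after turn [ 0.5 -0.3 23.9]
```

```bash
python3 -m inch '[{"grip":50,"x":0,"y":0,"z":8,"wx":0,"wy":0,"wz":0},{"grip":50,"x":0,"y":0,"z":8,"wx":0,"wy":0,"wz":0},{"grip":50,"x":0,"y":0,"z":5,"wx":0,"wy":0,"wz":0},{"grip":50,"x":0,"y":0,"z":2,"wx":0,"wy":0,"wz":0},{"grip":50,"x":0,"y":0,"z":1,"wx":0,"wy":0,"wz":0},{"grip":50,"x":0,"y":0,"z":0,"wx":0,"wy":0,"wz":0},{"grip":50,"x":0,"y":0,"z":0,"wx":0,"wy":0,"wz":0},{"grip":50,"x":0,"y":0,"z":0,"wx":0,"wy":0,"wz":0}]' 40; python3 go.py 472.1 -304.5 54 84.8
```

```text
time_s: 8.6
eef_pos: [471.8, -304.8, 56.8]
eef_rot: [[0.091, 0.996, -0.001], [0.996, -0.091, -0.0], [-0.0, -0.001, -1.0]]
ft_force: [-7.9, 4.2, 13.2]
grip_width: 60.6
t 8.6 pos [ 471.8 -304.8   56.8] yaw 84.79 F [-7.93  4.2  13.22] w 60.6 q7 -0.5
turn [-0.0013  0.0001 -0.0002] shift before turn [0.3 0.2 2.8] after turn [0.3 0.2 2.8]
```

```bash
python3 -m inch '[{"grip":70,"x":0,"y":0,"z":-0.5,"wx":0,"wy":0,"wz":0},{"grip":85,"x":0,"y":0,"z":0,"wx":0,"wy":0,"wz":0},{"grip":85,"x":0,"y":0,"z":0,"wx":0,"wy":0,"wz":0},{"grip":85,"x":0,"y":0,"z":0,"wx":0,"wy":0,"wz":0},{"grip":85,"x":0,"y":0,"z":-10,"wx":0,"wy":0,"wz":0},{"grip":85,"x":0,"y":0,"z":-25,"wx":0,"wy":0,"wz":0},{"grip":85,"x":0,"y":0,"z":-30,"wx":0,"wy":0,"wz":0},{"grip":85,"x":0,"y":0,"z":-30,"wx":0,"wy":0,"wz":0},{"grip":85,"x":0,"y":0,"z":-20,"wx":0,"wy":0,"wz":0},{"grip":85,"x":0,"y":0,"z":0,"wx":0,"wy":0,"wz":0}]' 40; python3 go.py 410.3 -170.8 170 144.8
```

```text
time_s: 9.43
eef_pos: [474.0, -305.8, 176.7]
eef_rot: [[0.091, 0.996, 0.005], [0.996, -0.091, -0.003], [-0.003, 0.005, -1.0]]
ft_force: [0.0, -0.7, 0.4]
grip_width: 84.9
t 9.4333 pos [ 474.  -305.8  176.7] yaw 84.78 F [ 0.05 -0.71  0.41] w 84.9 q7 5.1
turn [ 0.0035  0.0053 -1.0476] shift before turn [128.7 -75.8   5.9] after turn [129.9  73.6   6.7]
```

```bash
python3 -m inch '[{"grip":85,"x":20,"y":-12,"z":0,"wx":0,"wy":0,"wz":0},{"grip":85,"x":33,"y":-19,"z":0,"wx":0,"wy":0,"wz":0},{"grip":85,"x":33,"y":-19,"z":0,"wx":0,"wy":0,"wz":0},{"grip":85,"x":28,"y":-17,"z":0,"wx":0,"wy":0,"wz":0},{"grip":85,"x":14,"y":-8,"z":0,"wx":0,"wy":0,"wz":0},{"grip":85,"x":0,"y":0,"z":0,"wx":0,"wy":0,"wz":-0.115},{"grip":85,"x":0,"y":0,"z":0,"wx":0,"wy":0,"wz":-0.115},{"grip":85,"x":0,"y":0,"z":0,"wx":0,"wy":0,"wz":-0.115},{"grip":85,"x":0,"y":0,"z":0,"wx":0,"wy":0,"wz":-0.115},{"grip":85,"x":0,"y":0,"z":0,"wx":0,"wy":0,"wz":-0.115},{"grip":85,"x":0,"y":0,"z":0,"wx":0,"wy":0,"wz":-0.115},{"grip":85,"x":0,"y":0,"z":0,"wx":0,"wy":0,"wz":-0.115}]' 40;python3 -m inch '[{"grip":85,"x":0,"y":0,"z":0,"wx":0,"wy":0,"wz":-0.115},{"grip":85,"x":0,"y":0,"z":0,"wx":0,"wy":0,"wz":-0.1},{"grip":85,"x":0,"y":0,"z":0,"wx":0,"wy":0,"wz":-0.027},{"grip":85,"x":0,"y":0,"z":0,"wx":0,"wy":0,"wz":0},{"grip":85,"x":0,"y":0,"z":0,"wx":0,"wy":0,"wz":0},{"grip":85,"x":0,"y":0,"z":0,"wx":0,"wy":0,"wz":0}]' 40; python3 go.py 410.3 -170.8 56 144.8
```

```text
time_s: 10.43
eef_pos: [409.2, -170.7, 172.1]
eef_rot: [[-0.659, 0.752, 0.0], [0.752, 0.659, -0.0], [-0.0, -0.0, -1.0]]
ft_force: [0.3, -1.1, 0.6]
grip_width: 85.0
time_s: 10.93
eef_pos: [409.3, -170.8, 172.0]
eef_rot: [[-0.815, 0.579, 0.0], [0.579, 0.815, -0.0], [-0.0, -0.0, -1.0]]
ft_force: [0.4, -0.3, -0.7]
grip_width: 85.1
t 10.9333 pos [ 409.3 -170.8  172. ] yaw 144.62 F [ 0.4  -0.29 -0.67] w 85.1 q7 44.6
turn [-0.0001  0.0001 -0.0032] shift before turn [ -0.8   0.6 116. ] after turn [ -0.9   0.5 116. ]
```

```bash
python3 -m inch '[{"grip":85,"x":-1,"y":0.5,"z":20,"wx":0,"wy":0,"wz":-0.003},{"grip":85,"x":0,"y":0,"z":25,"wx":0,"wy":0,"wz":0},{"grip":85,"x":0,"y":0,"z":25,"wx":0,"wy":0,"wz":0},{"grip":85,"x":0,"y":0,"z":25,"wx":0,"wy":0,"wz":0},{"grip":85,"x":0,"y":0,"z":15,"wx":0,"wy":0,"wz":0},{"grip":85,"x":0,"y":0,"z":6,"wx":0,"wy":0,"wz":0},{"grip":85,"x":0,"y":0,"z":0,"wx":0,"wy":0,"wz":0},{"grip":70,"x":0,"y":0,"z":0,"wx":0,"wy":0,"wz":0},{"grip":50,"x":0,"y":0,"z":0,"wx":0,"wy":0,"wz":0},{"grip":50,"x":0,"y":0,"z":0,"wx":0,"wy":0,"wz":0},{"grip":50,"x":0,"y":0,"z":0,"wx":0,"wy":0,"wz":0},{"grip":50,"x":0,"y":0,"z":0,"wx":0,"wy":0,"wz":0}]' 40; python3 -m inch '[{"grip":50,"x":0,"y":0,"z":0,"wx":0,"wy":0,"wz":0}]'; python3 go.py 410.3 -170.8 81 144.8
```

```text
time_s: 11.93
eef_pos: [411.0, -171.2, 57.1]
eef_rot: [[-0.818, 0.575, 0.002], [0.575, 0.818, -0.001], [-0.002, 0.0, -1.0]]
ft_force: [-1.1, 0.3, 6.8]
grip_width: 59.5
time_s: 12.02
eef_pos: [411.0, -171.2, 57.1]
eef_rot: [[-0.818, 0.575, 0.002], [0.575, 0.818, -0.001], [-0.002, 0.0, -1.0]]
ft_force: [-0.7, 0.3, 6.3]
grip_width: 59.9
t 12.0167 pos [ 411.  -171.2   57.1] yaw 144.9 F [-0.67  0.34  6.35] w 59.9 q7 31.4
turn [0.0003 0.0019 0.0018] shift before turn [  0.8  -0.  -23.9] after turn [  0.8  -0.  -23.9]
```

```bash
python3 -m inch '[{"grip":50,"x":0,"y":0,"z":-3,"wx":0,"wy":0,"wz":0},{"grip":50,"x":0,"y":0,"z":-6,"wx":0,"wy":0,"wz":0},{"grip":50,"x":0,"y":0,"z":-8,"wx":0,"wy":0,"wz":0},{"grip":50,"x":0,"y":0,"z":-5,"wx":0,"wy":0,"wz":0},{"grip":50,"x":0,"y":0,"z":-3,"wx":0,"wy":0,"wz":0},{"grip":50,"x":0,"y":0,"z":0,"wx":0,"wy":0,"wz":0},{"grip":50,"x":0,"y":0,"z":0,"wx":0,"wy":0,"wz":0},{"grip":50,"x":0,"y":0,"z":0,"wx":0,"wy":0,"wz":0}]' 40
for i in 1 2 3 4 5 6; do python3 -m inch '[{"grip":50,"x":0,"y":0,"z":0,"wx":0,"wy":0,"wz":0}]' | grep ft_; done; python3 go.py 410.3 -170.8 57 144.8
```

```text
time_s: 12.68
eef_pos: [410.3, -170.9, 80.8]
eef_rot: [[-0.819, 0.574, -0.0], [0.574, 0.819, 0.0], [0.0, -0.0, -1.0]]
ft_force: [0.2, -0.5, -2.0]
grip_width: 59.4
ft_force: [0.5, -0.4, -3.2]
ft_force: [0.9, 0.6, -4.1]
ft_force: [-0.2, 0.3, -3.2]
ft_force: [-0.5, -0.7, -3.3]
ft_force: [0.1, -0.1, -3.5]
ft_force: [-0.2, 0.0, -3.4]
t 13.1833 pos [ 410.4 -170.8   80.9] yaw 144.95 F [-0.23  0.02 -3.42] w 59.8 q7 34.5
turn [ 0.     -0.0001  0.0026] shift before turn [ 0.1 -0.  23.9] after turn [ 0.1 -0.  23.9]
```

T3 weighs about 0.33 kg against about 0.76 kg for T2. I'll set T3 back and heft T1 so that all three are compared before sorting.

```bash
python3 -m inch '[{"grip":50,"x":0,"y":0,"z":8,"wx":0,"wy":0,"wz":0},{"grip":50,"x":0,"y":0,"z":8,"wx":0,"wy":0,"wz":0},{"grip":50,"x":0,"y":0,"z":5,"wx":0,"wy":0,"wz":0},{"grip":50,"x":0,"y":0,"z":2,"wx":0,"wy":0,"wz":0},{"grip":50,"x":0,"y":0,"z":1,"wx":0,"wy":0,"wz":0},{"grip":50,"x":0,"y":0,"z":0,"wx":0,"wy":0,"wz":0},{"grip":50,"x":0,"y":0,"z":0,"wx":0,"wy":0,"wz":0},{"grip":50,"x":0,"y":0,"z":0,"wx":0,"wy":0,"wz":0}]' 40; python3 -m inch '[{"grip":70,"x":0,"y":0,"z":-0.5,"wx":0,"wy":0,"wz":0},{"grip":85,"x":0,"y":0,"z":0,"wx":0,"wy":0,"wz":0},{"grip":85,"x":0,"y":0,"z":0,"wx":0,"wy":0,"wz":0},{"grip":85,"x":0,"y":0,"z":0,"wx":0,"wy":0,"wz":0},{"grip":85,"x":0,"y":0,"z":-10,"wx":0,"wy":0,"wz":0},{"grip":85,"x":0,"y":0,"z":-25,"wx":0,"wy":0,"wz":0},{"grip":85,"x":0,"y":0,"z":-30,"wx":0,"wy":0,"wz":0},{"grip":85,"x":0,"y":0,"z":-30,"wx":0,"wy":0,"wz":0},{"grip":85,"x":0,"y":0,"z":-20,"wx":0,"wy":0,"wz":0},{"grip":85,"x":0,"y":0,"z":0,"wx":0,"wy":0,"wz":0},{"grip":85,"x":0,"y":0,"z":0,"wx":0,"wy":0,"wz":0}]' 40; python3 go.py 557 -184.1 170 204.8
```

```text
time_s: 13.85
eef_pos: [410.0, -170.8, 57.0]
eef_rot: [[-0.819, 0.574, -0.001], [0.574, 0.819, -0.0], [0.0, -0.001, -1.0]]
ft_force: [-6.9, 1.5, 14.3]
grip_width: 59.5
time_s: 14.77
eef_pos: [410.7, -171.3, 173.7]
eef_rot: [[-0.818, 0.575, 0.002], [0.575, 0.818, -0.001], [-0.002, -0.0, -1.0]]
ft_force: [0.1, -1.1, 0.7]
grip_width: 84.8
t 14.7667 pos [ 410.7 -171.3  173.7] yaw 144.91 F [ 0.08 -1.08  0.7 ] w 84.8 q7 44.8
turn [-0.0012  0.002  -1.0453] shift before turn [-127.1   73.6    4. ] after turn [-127.4  -73.     3.7]
```

```bash
python3 -m inch '[{"grip":85,"x":-20,"y":12,"z":0,"wx":0,"wy":0,"wz":0},{"grip":85,"x":-33,"y":19,"z":0,"wx":0,"wy":0,"wz":0},{"grip":85,"x":-33,"y":19,"z":0,"wx":0,"wy":0,"wz":0},{"grip":85,"x":-28,"y":16,"z":0,"wx":0,"wy":0,"wz":0},{"grip":85,"x":-13,"y":8,"z":0,"wx":0,"wy":0,"wz":0},{"grip":85,"x":0,"y":0,"z":0,"wx":0,"wy":0,"wz":-0.115},{"grip":85,"x":0,"y":0,"z":0,"wx":0,"wy":0,"wz":-0.115},{"grip":85,"x":0,"y":0,"z":0,"wx":0,"wy":0,"wz":-0.115},{"grip":85,"x":0,"y":0,"z":0,"wx":0,"wy":0,"wz":-0.115},{"grip":85,"x":0,"y":0,"z":0,"wx":0,"wy":0,"wz":-0.115},{"grip":85,"x":0,"y":0,"z":0,"wx":0,"wy":0,"wz":-0.115},{"grip":85,"x":0,"y":0,"z":0,"wx":0,"wy":0,"wz":-0.115}]' 40;python3 -m inch '[{"grip":85,"x":0,"y":0,"z":0,"wx":0,"wy":0,"wz":-0.115},{"grip":85,"x":0,"y":0,"z":0,"wx":0,"wy":0,"wz":-0.1},{"grip":85,"x":0,"y":0,"z":0,"wx":0,"wy":0,"wz":-0.027},{"grip":85,"x":0,"y":0,"z":0,"wx":0,"wy":0,"wz":0},{"grip":85,"x":0,"y":0,"z":0,"wx":0,"wy":0,"wz":0},{"grip":85,"x":0,"y":0,"z":0,"wx":0,"wy":0,"wz":0}]' 40; python3 go.py 557 -184.1 56 204.8
```

```text
time_s: 15.77
eef_pos: [556.4, -183.0, 171.6]
eef_rot: [[-0.98, -0.198, -0.001], [-0.198, 0.98, 0.001], [0.001, 0.001, -1.0]]
ft_force: [0.1, -0.1, 0.1]
grip_width: 85.1
time_s: 16.27
eef_pos: [556.8, -183.1, 172.3]
eef_rot: [[-0.908, -0.419, -0.0], [-0.419, 0.908, 0.0], [0.0, 0.0, -1.0]]
ft_force: [1.0, -0.0, 1.0]
grip_width: 85.0
t 16.2667 pos [ 556.8 -183.1  172.3] yaw -155.21 F [ 0.98 -0.01  1.02] w 85.0 q7 94.4
turn [ 0.0002 -0.0002 -0.0001] shift before turn [  0.2  -1.  116.3] after turn [  0.2  -1.  116.3]
```

```bash
python3 -m inch '[{"grip":85,"x":0,"y":-1,"z":20,"wx":0,"wy":0,"wz":0},{"grip":85,"x":0,"y":0,"z":25,"wx":0,"wy":0,"wz":0},{"grip":85,"x":0,"y":0,"z":25,"wx":0,"wy":0,"wz":0},{"grip":85,"x":0,"y":0,"z":25,"wx":0,"wy":0,"wz":0},{"grip":85,"x":0,"y":0,"z":15,"wx":0,"wy":0,"wz":0},{"grip":85,"x":0,"y":0,"z":6,"wx":0,"wy":0,"wz":0},{"grip":85,"x":0,"y":0,"z":0,"wx":0,"wy":0,"wz":0},{"grip":70,"x":0,"y":0,"z":0,"wx":0,"wy":0,"wz":0},{"grip":50,"x":0,"y":0,"z":0,"wx":0,"wy":0,"wz":0},{"grip":50,"x":0,"y":0,"z":0,"wx":0,"wy":0,"wz":0},{"grip":50,"x":0,"y":0,"z":0,"wx":0,"wy":0,"wz":0},{"grip":50,"x":0,"y":0,"z":0,"wx":0,"wy":0,"wz":0}]' 40; python3 -m inch '[{"grip":50,"x":0,"y":0,"z":0,"wx":0,"wy":0,"wz":0}]'; python3 go.py 557 -184.1 81 204.8
```

```text
time_s: 17.27
eef_pos: [558.0, -184.2, 58.0]
eef_rot: [[-0.907, -0.421, 0.002], [-0.421, 0.907, -0.001], [-0.001, -0.001, -1.0]]
ft_force: [-1.8, 1.3, 6.8]
grip_width: 60.3
time_s: 17.35
eef_pos: [558.0, -184.2, 58.0]
eef_rot: [[-0.907, -0.421, 0.002], [-0.421, 0.907, -0.001], [-0.001, -0.001, -1.0]]
ft_force: [-2.2, 1.8, 7.0]
grip_width: 60.1
t 17.35 pos [ 558.  -184.2   58. ] yaw -155.08 F [-2.21  1.81  7.02] w 60.1 q7 88.0
turn [-0.0013  0.0015  0.002 ] shift before turn [  0.9   0.5 -23. ] after turn [  0.9   0.5 -23. ]
```

```bash
python3 -m inch '[{"grip":50,"x":0,"y":0,"z":-3,"wx":0,"wy":0,"wz":0},{"grip":50,"x":0,"y":0,"z":-6,"wx":0,"wy":0,"wz":0},{"grip":50,"x":0,"y":0,"z":-8,"wx":0,"wy":0,"wz":0},{"grip":50,"x":0,"y":0,"z":-5,"wx":0,"wy":0,"wz":0},{"grip":50,"x":0,"y":0,"z":-3,"wx":0,"wy":0,"wz":0},{"grip":50,"x":0,"y":0,"z":0,"wx":0,"wy":0,"wz":0},{"grip":50,"x":0,"y":0,"z":0,"wx":0,"wy":0,"wz":0},{"grip":50,"x":0,"y":0,"z":0,"wx":0,"wy":0,"wz":0}]' 40
for i in 1 2 3 4 5 6; do python3 -m inch '[{"grip":50,"x":0,"y":0,"z":0,"wx":0,"wy":0,"wz":0}]' | grep ft_; done; python3 go.py 512 241 200 204.8
```

```text
time_s: 18.02
eef_pos: [557.1, -184.2, 81.2]
eef_rot: [[-0.907, -0.421, -0.0], [-0.421, 0.907, 0.0], [0.0, 0.0, -1.0]]
ft_force: [0.3, 0.3, -5.2]
grip_width: 60.2
ft_force: [0.1, -0.4, -4.1]
ft_force: [0.5, 0.2, -4.6]
ft_force: [0.1, 0.6, -3.8]
ft_force: [-0.1, -0.0, -3.1]
ft_force: [-0.4, 0.2, -4.3]
ft_force: [0.8, -0.0, -3.6]
t 18.5167 pos [ 557.3 -184.2   81.4] yaw -155.06 F [ 0.82 -0.   -3.6 ] w 60.1 q7 89.5
turn [ 0.0001 -0.      0.0024] shift before turn [-138.2  404.6 -118.6] after turn [-137.2  404.9 -118.6]
```

T1 weighs about 0.42 kg, so T2 (about 0.76 kg) is clearly the heaviest. T1 goes to the tray now.

```bash
python3 -m inch '[{"grip":50,"x":0,"y":0,"z":-15,"wx":0,"wy":0,"wz":0},{"grip":50,"x":0,"y":0,"z":-25,"wx":0,"wy":0,"wz":0},{"grip":50,"x":0,"y":0,"z":-30,"wx":0,"wy":0,"wz":0},{"grip":50,"x":0,"y":0,"z":-25,"wx":0,"wy":0,"wz":0},{"grip":50,"x":-2,"y":6,"z":-15,"wx":0,"wy":0,"wz":0},{"grip":50,"x":-5,"y":15,"z":-8,"wx":0,"wy":0,"wz":0},{"grip":50,"x":-8,"y":24,"z":0,"wx":0,"wy":0,"wz":0},{"grip":50,"x":-10,"y":30,"z":0,"wx":0,"wy":0,"wz":0},{"grip":50,"x":-11,"y":33,"z":0,"wx":0,"wy":0,"wz":0},{"grip":50,"x":-11,"y":33,"z":0,"wx":0,"wy":0,"wz":0},{"grip":50,"x":-11,"y":33,"z":0,"wx":0,"wy":0,"wz":0},{"grip":50,"x":-11,"y":33,"z":0,"wx":0,"wy":0,"wz":0}]' 50; python3 -m inch '[{"grip":50,"x":-11,"y":33,"z":0,"wx":0,"wy":0,"wz":0},{"grip":50,"x":-11,"y":33,"z":0,"wx":0,"wy":0,"wz":0},{"grip":50,"x":-11,"y":33,"z":0,"wx":0,"wy":0,"wz":0},{"grip":50,"x":-11,"y":33,"z":0,"wx":0,"wy":0,"wz":0},{"grip":50,"x":-10,"y":30,"z":0,"wx":0,"wy":0,"wz":0},{"grip":50,"x":-8,"y":24,"z":0,"wx":0,"wy":0,"wz":0},{"grip":50,"x":-5,"y":15,"z":0,"wx":0,"wy":0,"wz":0},{"grip":50,"x":0,"y":6,"z":0,"wx":0,"wy":0,"wz":0},{"grip":50,"x":0,"y":0,"z":0,"wx":0,"wy":0,"wz":0},{"grip":50,"x":0,"y":0,"z":0,"wx":0,"wy":0,"wz":0}]' 50;python3 go.py 510 243 52 204.8
```

```text
time_s: 19.52
eef_pos: [531.2, 35.2, 199.2]
eef_rot: [[-0.907, -0.422, -0.001], [-0.422, 0.907, 0.0], [0.001, 0.0, -1.0]]
ft_force: [1.3, 0.1, -3.1]
grip_width: 59.8
time_s: 20.35
eef_pos: [505.5, 248.3, 199.2]
eef_rot: [[-0.907, -0.422, -0.001], [-0.422, 0.907, -0.001], [0.001, -0.0, -1.0]]
ft_force: [1.0, -1.3, -3.8]
grip_width: 60.1
t 20.35 pos [505.5 248.3 199.2] yaw -155.03 F [ 0.98 -1.26 -3.83] w 60.1 q7 51.3
turn [-0.0005 -0.0008  0.0029] shift before turn [ -2.   -6.6 147.2] after turn [ -1.9  -6.7 147.2]
```

```bash
python3 -m inch '[{"grip":50,"x":-2,"y":-6,"z":15,"wx":0,"wy":0,"wz":0},{"grip":50,"x":0,"y":0,"z":25,"wx":0,"wy":0,"wz":0},{"grip":50,"x":0,"y":0,"z":30,"wx":0,"wy":0,"wz":0},{"grip":50,"x":0,"y":0,"z":30,"wx":0,"wy":0,"wz":0},{"grip":50,"x":0,"y":0,"z":20,"wx":0,"wy":0,"wz":0},{"grip":50,"x":0,"y":0,"z":12,"wx":0,"wy":0,"wz":0},{"grip":50,"x":0,"y":0,"z":6,"wx":0,"wy":0,"wz":0},{"grip":50,"x":0,"y":0,"z":2,"wx":0,"wy":0,"wz":0},{"grip":50,"x":0,"y":0,"z":2,"wx":0,"wy":0,"wz":0},{"grip":50,"x":0,"y":0,"z":1,"wx":0,"wy":0,"wz":0},{"grip":50,"x":0,"y":0,"z":0,"wx":0,"wy":0,"wz":0},{"grip":50,"x":0,"y":0,"z":0,"wx":0,"wy":0,"wz":0}]' 50;python3 go.py 510 243 52 204.8
```

```text
time_s: 21.35
eef_pos: [510.8, 244.1, 57.1]
eef_rot: [[-0.907, -0.421, 0.001], [-0.421, 0.907, 0.0], [-0.001, -0.0, -1.0]]
ft_force: [0.1, 0.4, -3.8]
grip_width: 59.6
t 21.35 pos [510.8 244.1  57.1] yaw -155.08 F [ 0.09  0.44 -3.79] w 59.6 q7 43.0
turn [-0.0001  0.0011  0.0021] shift before turn [ 1.2 -0.6  5.1] after turn [ 1.2 -0.6  5.1]
```

```bash
python3 -m inch '[{"grip":50,"x":0,"y":0,"z":1.5,"wx":0,"wy":0,"wz":0},{"grip":50,"x":0,"y":0,"z":1.5,"wx":0,"wy":0,"wz":0},{"grip":50,"x":0,"y":0,"z":1,"wx":0,"wy":0,"wz":0},{"grip":50,"x":0,"y":0,"z":1,"wx":0,"wy":0,"wz":0},{"grip":50,"x":0,"y":0,"z":0.5,"wx":0,"wy":0,"wz":0},{"grip":50,"x":0,"y":0,"z":0,"wx":0,"wy":0,"wz":0},{"grip":50,"x":0,"y":0,"z":0,"wx":0,"wy":0,"wz":0}]' 50;python3 go.py 510 243 52 204.8
```

```text
time_s: 21.93
eef_pos: [510.6, 244.2, 52.0]
eef_rot: [[-0.907, -0.422, 0.001], [-0.422, 0.907, -0.0], [-0.001, -0.001, -1.0]]
ft_force: [-5.2, -4.0, 19.8]
grip_width: 60.0
t 21.9333 pos [510.6 244.2  52. ] yaw -155.07 F [-5.19 -3.96 19.8 ] w 60.0 q7 42.6
turn [-0.0007  0.0008  0.0023] shift before turn [ 1.1 -0.8  0. ] after turn [ 1.1 -0.8  0. ]
```

```bash
python3 -m inch '[{"grip":50,"x":0,"y":0,"z":-0.8,"wx":0,"wy":0,"wz":0},{"grip":70,"x":0,"y":0,"z":0,"wx":0,"wy":0,"wz":0},{"grip":85,"x":0,"y":0,"z":0,"wx":0,"wy":0,"wz":0},{"grip":85,"x":0,"y":0,"z":0,"wx":0,"wy":0,"wz":0},{"grip":85,"x":0,"y":0,"z":0,"wx":0,"wy":0,"wz":0},{"grip":85,"x":0,"y":0,"z":-10,"wx":0,"wy":0,"wz":0},{"grip":85,"x":0,"y":0,"z":-25,"wx":0,"wy":0,"wz":0},{"grip":85,"x":0,"y":0,"z":-32,"wx":0,"wy":0,"wz":0},{"grip":85,"x":0,"y":0,"z":-32,"wx":0,"wy":0,"wz":0},{"grip":85,"x":0,"y":0,"z":-20,"wx":0,"wy":0,"wz":0.1},{"grip":85,"x":0,"y":0,"z":0,"wx":0,"wy":0,"wz":0.11},{"grip":85,"x":0,"y":0,"z":0,"wx":0,"wy":0,"wz":0.11}]' 40; python3 -m inch '[{"grip":85,"x":0,"y":0,"z":0,"wx":0,"wy":0,"wz":0.11},{"grip":85,"x":0,"y":0,"z":0,"wx":0,"wy":0,"wz":0.11},{"grip":85,"x":0,"y":0,"z":0,"wx":0,"wy":0,"wz":0.11},{"grip":85,"x":0,"y":0,"z":0,"wx":0,"wy":0,"wz":0.11},{"grip":85,"x":0,"y":0,"z":0,"wx":0,"wy":0,"wz":0.11},{"grip":85,"x":0,"y":0,"z":0,"wx":0,"wy":0,"wz":0.11},{"grip":85,"x":0,"y":0,"z":0,"wx":0,"wy":0,"wz":0.07}]';python3 go.py 410.3 -170.8 172 144.8
```

```text
time_s: 22.93
eef_pos: [510.9, 244.3, 172.8]
eef_rot: [[-0.994, -0.109, 0.002], [-0.109, 0.994, 0.001], [-0.002, 0.001, -1.0]]
ft_force: [1.5, 0.2, -1.6]
grip_width: 84.9
time_s: 23.52
eef_pos: [510.3, 244.2, 171.5]
eef_rot: [[-0.813, 0.582, 0.0], [0.582, 0.813, 0.0], [0.0, 0.001, -1.0]]
ft_force: [-0.4, 0.6, 0.7]
grip_width: 84.8
t 23.5167 pos [510.3 244.2 171.5] yaw 144.44 F [-0.38  0.6   0.72] w 84.8 q7 -1.9
turn [ 0.0006 -0.     -0.0063] shift before turn [-160.  -395.8   -0.7] after turn [-157.5 -396.8   -0.5]
```

```bash
python3 -m inch '[{"grip":85,"x":-6,"y":-15,"z":0,"wx":0,"wy":0,"wz":-0.006},{"grip":85,"x":-10,"y":-25,"z":0,"wx":0,"wy":0,"wz":0},{"grip":85,"x":-13,"y":-33,"z":0,"wx":0,"wy":0,"wz":0},{"grip":85,"x":-13,"y":-33,"z":0,"wx":0,"wy":0,"wz":0},{"grip":85,"x":-13,"y":-33,"z":0,"wx":0,"wy":0,"wz":0},{"grip":85,"x":-13,"y":-33,"z":0,"wx":0,"wy":0,"wz":0},{"grip":85,"x":-13,"y":-33,"z":0,"wx":0,"wy":0,"wz":0},{"grip":85,"x":-13,"y":-33,"z":0,"wx":0,"wy":0,"wz":0},{"grip":85,"x":-13,"y":-33,"z":0,"wx":0,"wy":0,"wz":0},{"grip":85,"x":-13,"y":-33,"z":0,"wx":0,"wy":0,"wz":0},{"grip":85,"x":-13,"y":-33,"z":0,"wx":0,"wy":0,"wz":0},{"grip":85,"x":-13,"y":-33,"z":0,"wx":0,"wy":0,"wz":0}]'; python3 -m inch '[{"grip":85,"x":-8,"y":-18,"z":0,"wx":0,"wy":0,"wz":0},{"grip":85,"x":-3.5,"y":-9,"z":0,"wx":0,"wy":0,"wz":0},{"grip":85,"x":0,"y":0,"z":0,"wx":0,"wy":0,"wz":0},{"grip":85,"x":0,"y":0,"z":0,"wx":0,"wy":0,"wz":0},{"grip":85,"x":0,"y":0,"z":0,"wx":0,"wy":0,"wz":0}]';python3 go.py 410.3 -170.8 56 144.8
```

```text
time_s: 24.52
eef_pos: [417.9, -144.4, 171.4]
eef_rot: [[-0.821, 0.572, 0.001], [0.572, 0.821, -0.0], [-0.001, 0.0, -1.0]]
ft_force: [1.0, -0.5, -0.5]
grip_width: 84.6
time_s: 24.93
eef_pos: [413.0, -170.4, 171.0]
eef_rot: [[-0.821, 0.571, 0.0], [0.571, 0.821, 0.0], [-0.0, 0.001, -1.0]]
ft_force: [-0.6, 0.6, 0.3]
grip_width: 85.5
t 24.9333 pos [ 413.  -170.4  171. ] yaw 145.21 F [-0.59  0.59  0.33] w 85.5 q7 46.4
turn [0.0005 0.0002 0.0072] shift before turn [  2.   -1.9 115. ] after turn [  2.   -1.8 115. ]
```

```bash
python3 -m inch '[{"grip":85,"x":2,"y":-1.5,"z":20,"wx":0,"wy":0,"wz":0.007},{"grip":85,"x":0,"y":0,"z":25,"wx":0,"wy":0,"wz":0},{"grip":85,"x":0,"y":0,"z":25,"wx":0,"wy":0,"wz":0},{"grip":85,"x":0,"y":0,"z":25,"wx":0,"wy":0,"wz":0},{"grip":85,"x":0,"y":0,"z":14,"wx":0,"wy":0,"wz":0},{"grip":85,"x":0,"y":0,"z":6,"wx":0,"wy":0,"wz":0},{"grip":85,"x":0,"y":0,"z":0,"wx":0,"wy":0,"wz":0},{"grip":70,"x":0,"y":0,"z":0,"wx":0,"wy":0,"wz":0},{"grip":50,"x":0,"y":0,"z":0,"wx":0,"wy":0,"wz":0},{"grip":50,"x":0,"y":0,"z":0,"wx":0,"wy":0,"wz":0},{"grip":50,"x":0,"y":0,"z":0,"wx":0,"wy":0,"wz":0},{"grip":50,"x":0,"y":0,"z":0,"wx":0,"wy":0,"wz":0}]' 50; python3 go.py 410.3 -170.8 56 144.8; python3 -m inch '[{"grip":50,"x":0,"y":0,"z":0,"wx":0,"wy":0,"wz":0},{"grip":50,"x":0,"y":0,"z":-4,"wx":0,"wy":0,"wz":0},{"grip":50,"x":0,"y":0,"z":-8,"wx":0,"wy":0,"wz":0},{"grip":50,"x":0,"y":0,"z":-15,"wx":0,"wy":0,"wz":0},{"grip":50,"x":0,"y":0,"z":-25,"wx":0,"wy":0,"wz":0},{"grip":50,"x":0,"y":0,"z":-30,"wx":0,"wy":0,"wz":0},{"grip":50,"x":0,"y":0,"z":-30,"wx":0,"wy":0,"wz":0},{"grip":50,"x":0,"y":0,"z":-20,"wx":0,"wy":0,"wz":0},{"grip":50,"x":0,"y":0,"z":-10,"wx":0,"wy":0,"wz":0},{"grip":50,"x":0,"y":0,"z":0,"wx":0,"wy":0,"wz":0}]' 50; python3 go.py 484 104 200 144.8
```

```text
time_s: 25.93
eef_pos: [410.7, -171.8, 56.9]
eef_rot: [[-0.816, 0.578, 0.002], [0.578, 0.816, -0.001], [-0.002, 0.001, -1.0]]
ft_force: [-0.8, 3.1, 9.5]
grip_width: 59.4
t 25.9333 pos [ 410.7 -171.8   56.9] yaw 144.71 F [-0.83  3.08  9.51] w 59.4 q7 33.3
turn [ 0.0006  0.0019 -0.0015] shift before turn [0.9 0.6 0.9] after turn [0.9 0.6 0.9]
time_s: 26.77
eef_pos: [410.6, -172.3, 199.8]
eef_rot: [[-0.816, 0.578, 0.003], [0.578, 0.816, -0.002], [-0.003, -0.0, -1.0]]
ft_force: [0.8, 0.2, -3.1]
grip_width: 58.8
t 26.7667 pos [ 410.6 -172.3  199.8] yaw 144.67 F [ 0.75  0.23 -3.11] w 58.8 q7 48.9
turn [-0.      0.0034 -0.0022] shift before turn [ 99.9 267.9  -0.6] after turn [ 9.930e+01  2.681e+02 -2.000e-01]
```

```bash
python3 -m inch '[{"grip":50,"x":4,"y":11,"z":0,"wx":0,"wy":0.002,"wz":0},{"grip":50,"x":8,"y":21,"z":0,"wx":0,"wy":0,"wz":0},{"grip":50,"x":12,"y":33,"z":0,"wx":0,"wy":0,"wz":0},{"grip":50,"x":12,"y":33,"z":0,"wx":0,"wy":0,"wz":0},{"grip":50,"x":12,"y":33,"z":0,"wx":0,"wy":0,"wz":0},{"grip":50,"x":12,"y":33,"z":0,"wx":0,"wy":0,"wz":0},{"grip":50,"x":12,"y":33,"z":0,"wx":0,"wy":0,"wz":0},{"grip":50,"x":12,"y":33,"z":0,"wx":0,"wy":0,"wz":0},{"grip":50,"x":9,"y":23,"z":0,"wx":0,"wy":0,"wz":0},{"grip":50,"x":5,"y":11,"z":0,"wx":0,"wy":0,"wz":0},{"grip":50,"x":2,"y":4,"z":0,"wx":0,"wy":0,"wz":0},{"grip":50,"x":0,"y":0,"z":0,"wx":0,"wy":0,"wz":0}]' 50; python3 -m inch '[{"grip":50,"x":0,"y":0,"z":0,"wx":0,"wy":0,"wz":0},{"grip":50,"x":0,"y":0,"z":0,"wx":0,"wy":0,"wz":0}]'; python3 go.py 484 104 52 144.8
```

```text
time_s: 27.77
eef_pos: [482.6, 105.5, 196.8]
eef_rot: [[-0.817, 0.576, -0.003], [0.576, 0.817, 0.001], [0.003, -0.001, -1.0]]
ft_force: [-0.4, 0.1, -3.1]
grip_width: 59.9
time_s: 27.93
eef_pos: [482.9, 103.4, 197.5]
eef_rot: [[-0.816, 0.579, -0.002], [0.579, 0.816, 0.0], [0.002, -0.001, -1.0]]
ft_force: [0.6, -0.6, -3.0]
grip_width: 59.4
t 27.9333 pos [482.9 103.4 197.5] yaw 144.64 F [ 0.58 -0.56 -3.  ] w 59.4 q7 12.1
turn [-0.0011 -0.0022 -0.0028] shift before turn [ -0.9   1.3 145.5] after turn [ -0.5   1.2 145.5]
```

```bash
python3 -m inch '[{"grip":50,"x":0,"y":1,"z":15,"wx":0,"wy":-0.002,"wz":0},{"grip":50,"x":0,"y":0,"z":25,"wx":0,"wy":0,"wz":0},{"grip":50,"x":0,"y":0,"z":30,"wx":0,"wy":0,"wz":0},{"grip":50,"x":0,"y":0,"z":30,"wx":0,"wy":0,"wz":0},{"grip":50,"x":0,"y":0,"z":20,"wx":0,"wy":0,"wz":0},{"grip":50,"x":0,"y":0,"z":11,"wx":0,"wy":0,"wz":0},{"grip":50,"x":0,"y":0,"z":6,"wx":0,"wy":0,"wz":0},{"grip":50,"x":0,"y":0,"z":2,"wx":0,"wy":0,"wz":0},{"grip":50,"x":0,"y":0,"z":1,"wx":0,"wy":0,"wz":0},{"grip":50,"x":0,"y":0,"z":0,"wx":0,"wy":0,"wz":0},{"grip":50,"x":0,"y":0,"z":0,"wx":0,"wy":0,"wz":0},{"grip":50,"x":0,"y":0,"z":0,"wx":0,"wy":0,"wz":0}]' 50;python3 go.py 484 104 52 144.8
```

```text
time_s: 28.93
eef_pos: [484.2, 105.5, 58.7]
eef_rot: [[-0.816, 0.578, 0.001], [0.578, 0.816, 0.0], [-0.001, 0.001, -1.0]]
ft_force: [-0.1, -0.2, -4.3]
grip_width: 59.6
t 28.9333 pos [484.2 105.5  58.7] yaw 144.7 F [-0.08 -0.23 -4.35] w 59.6 q7 -0.2
turn [ 0.0008  0.0009 -0.0017] shift before turn [-0.7 -1.3  6.7] after turn [-0.7 -1.3  6.7]
```

```bash
python3 -m inch '[{"grip":50,"x":0,"y":0,"z":2,"wx":0,"wy":0,"wz":0},{"grip":50,"x":0,"y":0,"z":2,"wx":0,"wy":0,"wz":0},{"grip":50,"x":0,"y":0,"z":1.5,"wx":0,"wy":0,"wz":0},{"grip":50,"x":0,"y":0,"z":1,"wx":0,"wy":0,"wz":0},{"grip":50,"x":0,"y":0,"z":0.5,"wx":0,"wy":0,"wz":0},{"grip":50,"x":0,"y":0,"z":0.5,"wx":0,"wy":0,"wz":0},{"grip":50,"x":0,"y":0,"z":0,"wx":0,"wy":0,"wz":0},{"grip":50,"x":0,"y":0,"z":0,"wx":0,"wy":0,"wz":0}]' 50;python3 go.py 484 104 52 144.8
```

```text
time_s: 29.6
eef_pos: [483.7, 105.6, 50.9]
eef_rot: [[-0.816, 0.578, 0.0], [0.578, 0.816, -0.0], [-0.0, -0.0, -1.0]]
ft_force: [-5.0, -1.1, 13.3]
grip_width: 59.6
t 29.6 pos [483.7 105.6  50.9] yaw 144.72 F [-4.96 -1.06 13.25] w 59.6 q7 -0.9
turn [-0.0003  0.0005 -0.0014] shift before turn [-1.2 -1.1 -1.1] after turn [-1.2 -1.1 -1.1]
```

Down on the floor (13 N). Release, rise and turn back to yaw 84.8.

```bash
python3 -m inch '[{"grip":50,"x":0,"y":0,"z":-0.5,"wx":0,"wy":0,"wz":0},{"grip":70,"x":0,"y":0,"z":0,"wx":0,"wy":0,"wz":0},{"grip":85,"x":0,"y":0,"z":0,"wx":0,"wy":0,"wz":0},{"grip":85,"x":0,"y":0,"z":0,"wx":0,"wy":0,"wz":0},{"grip":85,"x":0,"y":0,"z":0,"wx":0,"wy":0,"wz":0},{"grip":85,"x":0,"y":0,"z":-10,"wx":0,"wy":0,"wz":0},{"grip":85,"x":0,"y":0,"z":-25,"wx":0,"wy":0,"wz":0},{"grip":85,"x":0,"y":0,"z":-32,"wx":0,"wy":0,"wz":0},{"grip":85,"x":0,"y":0,"z":-32,"wx":0,"wy":0,"wz":0},{"grip":85,"x":0,"y":0,"z":-20,"wx":0,"wy":0,"wz":0.1},{"grip":85,"x":0,"y":0,"z":0,"wx":0,"wy":0,"wz":0.11},{"grip":85,"x":0,"y":0,"z":0,"wx":0,"wy":0,"wz":0.11}]' 40; python3 -m inch '[{"grip":85,"x":0,"y":0,"z":0,"wx":0,"wy":0,"wz":0.11},{"grip":85,"x":0,"y":0,"z":0,"wx":0,"wy":0,"wz":0.11},{"grip":85,"x":0,"y":0,"z":0,"wx":0,"wy":0,"wz":0.11},{"grip":85,"x":0,"y":0,"z":0,"wx":0,"wy":0,"wz":0.11},{"grip":85,"x":0,"y":0,"z":0,"wx":0,"wy":0,"wz":0.11},{"grip":85,"x":0,"y":0,"z":0,"wx":0,"wy":0,"wz":0.11},{"grip":85,"x":0,"y":0,"z":0,"wx":0,"wy":0,"wz":0.07}]';python3 go.py 472.1 -304.5 172 84.8
```

```text
time_s: 30.6
eef_pos: [484.3, 105.5, 171.9]
eef_rot: [[-0.589, 0.808, 0.003], [0.808, 0.589, 0.001], [-0.001, 0.002, -1.0]]
ft_force: [0.1, 0.4, -0.9]
grip_width: 84.8
time_s: 31.18
eef_pos: [483.6, 105.8, 170.7]
eef_rot: [[0.101, 0.995, 0.0], [0.995, -0.101, 0.0], [0.0, 0.0, -1.0]]
ft_force: [-0.2, 0.3, 0.3]
grip_width: 84.9
t 31.1833 pos [483.6 105.8 170.7] yaw 84.22 F [-0.17  0.26  0.26] w 84.9 q7 -42.1
turn [ 0.0002 -0.0004 -0.0102] shift before turn [-409.3   29.9   -1.5] after turn [-409.6   25.7   -1.3]
```

```bash
python3 -m inch '[{"grip":85,"x":-15,"y":1,"z":0,"wx":0,"wy":0,"wz":-0.01},{"grip":85,"x":-25,"y":2,"z":0,"wx":0,"wy":0,"wz":0},{"grip":85,"x":-35,"y":2,"z":0,"wx":0,"wy":0,"wz":0},{"grip":85,"x":-35,"y":2,"z":0,"wx":0,"wy":0,"wz":0},{"grip":85,"x":-35,"y":2,"z":0,"wx":0,"wy":0,"wz":0},{"grip":85,"x":-35,"y":2,"z":0,"wx":0,"wy":0,"wz":0},{"grip":85,"x":-35,"y":2,"z":0,"wx":0,"wy":0,"wz":0},{"grip":85,"x":-35,"y":2,"z":0,"wx":0,"wy":0,"wz":0},{"grip":85,"x":-35,"y":2,"z":0,"wx":0,"wy":0,"wz":0},{"grip":85,"x":-35,"y":2,"z":0,"wx":0,"wy":0,"wz":0},{"grip":85,"x":-35,"y":2,"z":0,"wx":0,"wy":0,"wz":0},{"grip":85,"x":-30,"y":2,"z":0,"wx":0,"wy":0,"wz":0}]'; python3 -m inch '[{"grip":85,"x":-18,"y":2,"z":0,"wx":0,"wy":0,"wz":0},{"grip":85,"x":-6,"y":1,"z":0,"wx":0,"wy":0,"wz":0},{"grip":85,"x":0,"y":0,"z":0,"wx":0,"wy":0,"wz":0},{"grip":85,"x":0,"y":0,"z":0,"wx":0,"wy":0,"wz":0},{"grip":85,"x":0,"y":0,"z":0,"wx":0,"wy":0,"wz":0}]';python3 go.py 472.1 -304.5 56 84.8
```

```text
time_s: 32.18
eef_pos: [473.2, -282.4, 170.7]
eef_rot: [[0.086, 0.996, 0.0], [0.996, -0.086, 0.0], [0.0, 0.0, -1.0]]
ft_force: [0.5, 0.3, 0.1]
grip_width: 85.8
time_s: 32.6
eef_pos: [475.1, -302.6, 170.2]
eef_rot: [[0.083, 0.997, 0.0], [0.997, -0.083, 0.001], [0.001, 0.0, -1.0]]
ft_force: [0.0, -0.1, 0.4]
grip_width: 85.2
t 32.6 pos [ 475.1 -302.6  170.2] yaw 85.23 F [ 0.02 -0.11  0.45] w 85.2 q7 6.5
turn [ 0.0002 -0.0006  0.0075] shift before turn [ -2.2  -2.8 114.2] after turn [ -2.1  -2.8 114.2]
```

```bash
python3 -m inch '[{"grip":85,"x":-2,"y":-2.5,"z":20,"wx":0,"wy":0,"wz":0.007},{"grip":85,"x":0,"y":0,"z":25,"wx":0,"wy":0,"wz":0},{"grip":85,"x":0,"y":0,"z":25,"wx":0,"wy":0,"wz":0},{"grip":85,"x":0,"y":0,"z":24,"wx":0,"wy":0,"wz":0},{"grip":85,"x":0,"y":0,"z":14,"wx":0,"wy":0,"wz":0},{"grip":85,"x":0,"y":0,"z":6,"wx":0,"wy":0,"wz":0},{"grip":85,"x":0,"y":0,"z":0,"wx":0,"wy":0,"wz":0},{"grip":70,"x":0,"y":0,"z":0,"wx":0,"wy":0,"wz":0},{"grip":50,"x":0,"y":0,"z":0,"wx":0,"wy":0,"wz":0},{"grip":50,"x":0,"y":0,"z":0,"wx":0,"wy":0,"wz":0},{"grip":50,"x":0,"y":0,"z":0,"wx":0,"wy":0,"wz":0},{"grip":50,"x":0,"y":0,"z":0,"wx":0,"wy":0,"wz":0}]' 60; python3 go.py 472.1 -304.5 56 84.8; python3 -m inch '[{"grip":50,"x":0,"y":0,"z":0,"wx":0,"wy":0,"wz":0},{"grip":50,"x":0,"y":0,"z":-4,"wx":0,"wy":0,"wz":0},{"grip":50,"x":0,"y":0,"z":-8,"wx":0,"wy":0,"wz":0},{"grip":50,"x":0,"y":0,"z":-15,"wx":0,"wy":0,"wz":0},{"grip":50,"x":0,"y":0,"z":-25,"wx":0,"wy":0,"wz":0},{"grip":50,"x":0,"y":0,"z":-30,"wx":0,"wy":0,"wz":0},{"grip":50,"x":0,"y":0,"z":-30,"wx":0,"wy":0,"wz":0},{"grip":50,"x":0,"y":0,"z":-30,"wx":0,"wy":0,"wz":0},{"grip":50,"x":0,"y":0,"z":-30,"wx":0,"wy":0,"wz":0},{"grip":50,"x":0,"y":0,"z":-20,"wx":0,"wy":0,"wz":0},{"grip":50,"x":0,"y":0,"z":-8,"wx":0,"wy":0,"wz":0},{"grip":50,"x":0,"y":0,"z":0,"wx":0,"wy":0,"wz":0}]' 60; python3 -m inch '[{"grip":50,"x":0,"y":0,"z":0,"wx":0,"wy":0,"wz":0},{"grip":50,"x":0,"y":0,"z":0,"wx":0,"wy":0,"wz":0},{"grip":50,"x":0,"y":0,"z":0,"wx":0,"wy":0,"wz":0},{"grip":50,"x":0,"y":0,"z":0,"wx":0,"wy":0,"wz":0},{"grip":50,"x":0,"y":0,"z":0,"wx":0,"wy":0,"wz":0},{"grip":50,"x":0,"y":0,"z":0,"wx":0,"wy":0,"wz":0}]'; python3 go.py 472.1 -304.5 250 84.8
python3 - <<'E'
from cell import robot; import cv2,numpy as np
for n in("top","side"): cv2.imwrite(f"pics/{n}9.png",robot.camera(n)["pixels"])
E
```

```text
time_s: 33.6
eef_pos: [472.5, -306.0, 57.5]
eef_rot: [[0.092, 0.996, 0.001], [0.996, -0.092, -0.001], [-0.001, 0.001, -1.0]]
ft_force: [-3.7, 3.6, 11.0]
grip_width: 60.2
t 33.6 pos [ 472.5 -306.    57.5] yaw 84.72 F [-3.67  3.57 11.04] w 60.2 q7 1.4
turn [ 0.0012  0.0007 -0.0013] shift before turn [ 1.5 -0.5  1.5] after turn [ 1.5 -0.5  1.5]
time_s: 34.6
eef_pos: [472.4, -306.2, 257.8]
eef_rot: [[0.092, 0.996, 0.002], [0.996, -0.092, -0.002], [-0.002, 0.002, -1.0]]
ft_force: [-0.1, 0.0, -7.7]
grip_width: 60.7
time_s: 35.1
eef_pos: [472.0, -305.8, 255.5]
eef_rot: [[0.092, 0.996, -0.001], [0.996, -0.092, 0.0], [0.0, -0.001, -1.0]]
ft_force: [-0.1, 0.1, -7.0]
grip_width: 60.3
t 35.1 pos [ 472.  -305.8  255.5] yaw 84.73 F [-0.1   0.11 -7.  ] w 60.3 q7 9.7
turn [-0.0007 -0.0004 -0.0011] shift before turn [ 1.3 -0.   5.5] after turn [ 1.3 -0.   5.5]
```

View pics/side9.png

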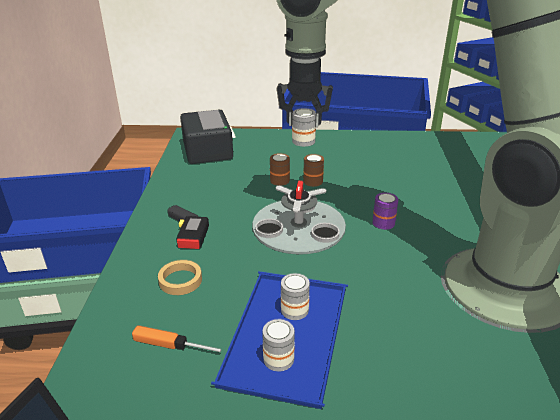

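View pics/top9.png

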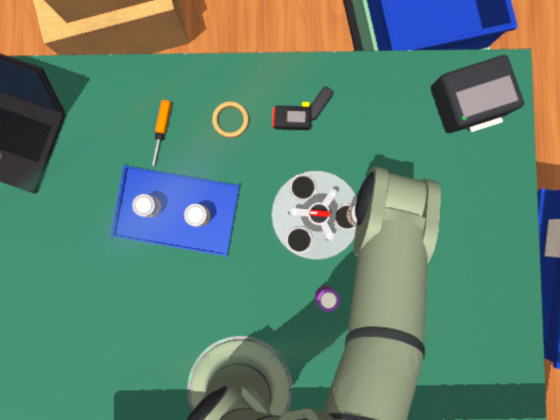

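Both tins stand in the tray, at top px (146,205) and (197,215). The keeper is open and the heaviest tin is held upright at side px (303,127), its underside about 208 mm up. The bystanders have not moved.

```bash
python3 -c "
from cell import robot
print(robot.job_done()); s=robot.read_state(); print(s['time_s'],s['eef_pos'],s['grip_width'])"
```

```text
the job is handed in; nothing more can be done
None
the job is handed in; nothing more can be done
```

I finished the job at about 35 s of the 72 s allowed and handed it in. The interface gives no verdict.

- **Keeper:** I turned the knob anticlockwise to about 59.6° by the wrist angle and let go. That is past the middle, so the spring takes it on to the stop. The pictures show its arms midway between the tins. I saw no separate signal for the click.
- **Hefting:** the three tins weighed about 0.76, 0.33 and 0.42 kg. I set the first two back in their cups until all three were compared. Single readings scattered by up to about 1 N, well under the 3.4 N gap.
- **Tray:** the two lighter tins were lowered onto the tray floor (contact forces 20 N and 13 N) before release. The last pictures show both standing upright inside it.
- **Held tin:** the heaviest tin is held upright and still at a 60 N grip. By the arm pose, its underside is about 208 mm above the bench.
- **Bystanders:** the scanner, tape, screwdriver and the brown and purple look-alikes show no movement in the last pictures.

**What disagreed:** the camera put the knob 2 to 3 mm off. My first grip on it therefore pushed sideways with about 28 N, and easing it off briefly pulled 34 N vertically. I corrected the knob and tin positions by that offset before going on.

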